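# Line up the Advent candles by height

### The arm

A 6-joint arm with a two-finger parallel gripper is mounted at the origin on the work surface. World frame = base frame: x ahead of the robot, y to its left, z up, the work surface at z = 0. Lengths are in m, angles in rad, forces in N, time in s.
With the tool pointing down it reaches from about 0.35 to 0.725 m from the base axis. Payload 4.3 kg.
Tool frame: the origin (TCP) lies at the very end of the fingers, on their centre line; the grasp point (between the pads) lies robot.pinch_z behind it (robot.pinch_z is the distance from the TCP to the grasp point, in m); z points along the fingers, y is the line along which they close (so a half turn about z gives the same grasp; the last joint's range is limited). The gripper opens to 85 mm and grips with 20 to 120 N. Pads are 22 mm wide; open, the fingers measure 114 mm over their backs; the gripper's body (76 mm by 85 mm) begins 54 mm behind the grasp point. The pads swing forward as they close: fully open they stand 13 mm farther back than shut.
Start: joints at [1.153, 0.377, 0.081, 1.274, 0, 1.46], TCP at [0.174, 0.548, 0.231] pointing down, gripper open.
Joint ranges: [-2.72, 2.72], [-0.84, 1.66], [-1.02, 1.22], [-1.77, 2.12], [-1.37, 1.28], [-3.14, 3.14]. Speed limits (rad/s): [2.57, 2.57, 3.14, 3.14, 3.14, 3.14].

### API

Orientations are given as a 3x3 rotation matrix whose columns are the frame's x, y, z axes.
In Python, from station import sense, vision, order, robot gives the robot as it stands.
- The arm moves only by the tool send_rows, never from a script. Its argument "increments" is a list that holds one entry, the list of rows, each a list of 5 numbers: the opening, from 0 (shut) to 1 (fully open), then the shift along the tool's x, y, z scaled (see below), then the turn about the tool's z scaled (see below). In form: [[[claw, dx, dy, dz, yaw], ...]]. A call has 1 to 20 rows; each row is the pose to reach, as a shift and turn from the pose commanded when the call began, along the tool's axes at that moment, turning the shorter way round; what a row does not reach only later rows make up. The controller multiplies each number of a shift by 1 m and each number of a turn by 180 degrees. A row lasts 1/10 s, in which the tool goes at most 50 mm and 8.59 degrees, less where a joint would pass 70% of its speed; a pose out of reach is approached as far as the arm can. A call with a number of a shift or a turn outside -1 to 1 is refused whole. A call with a gripper value outside its range is refused whole. The fingers move at their own pace and stop on an object; "grip_force" is the grip in N (left out, the last holds). Time passes only in rows, so rows that repeat a pose let the fingers close. It gives the time, the measured TCP pose, the force, the opening and the grip force at its end, in the units of the state.
- sense(): the state, without advancing time (a new reading comes with each control period).
- vision.camera(name): name is "side" or "top"; returns a dict with "image" (400x640x3 uint8, red, green, blue), "vfov" (degrees; the focal length in pixels is half the picture's height over the tangent of half this angle, whatever the lens; pixels are square), "cx", "cy" (the principal point, pixels), "world_to_cam" (4x4, takes a point from world to camera coordinates). Camera axes: x right, y up, looking along -z (the intrinsics and any distortion apply to the point x, -y, -z); pixel columns grow to the right and rows downward; lengths in m; the calibration is good to about 2 mm. A picture is of the moment at which its call begins. There is no depth.
- order.close_job(): hands the job in; it is judged then, once.
The state is a dict: "time": time; "q": joint angles; "qvel": joint speeds; "effort": joint torques, N m; "eef_pos": TCP position; "eef_rot": TCP orientation; "contact_force": force on the tool from outside, world axes, zero at the start; "ft_torque": the same for the moment, N m; "finger_gap": finger opening in m; "gripper_force": force on a finger pad.
Only numpy, scipy, OpenCV 4.12 (cv2) and the standard library are available. Lean on these libraries where they do the work, as an engineer would, in place of code of your own. Each camera call takes 0.05 s, during which the arm holds its last target. There are 200 camera calls.

### The job

Set the four gold candles out on the wooden display board in order of height: the tallest on the plate next to the red star, then stepping down plate by plate to the shortest at the pine-cone end. Stand each one upright in the middle of its plate, let go of it, and do not tip any candle over on the way.

Things in the scene. Friction and masses are not known exactly. Their poses are not given: they have to be found in the camera images.
- candle_114: Tallest of the four loose gold pillar candles: an upright cylinder 42 mm in diameter and 114 mm tall (plus a thin 7 mm wick that cannot be felt), about 142 g. Only their heights differ (114, 91, 68, 45 mm). Origin: centre of its underside; z up. Starts standing on the table in front of the board, with small ornaments up to 40 mm high around.
- candle_91: Second tallest of the four loose gold pillar candles: an upright cylinder 42 mm in diameter and 91 mm tall (plus a thin 7 mm wick that cannot be felt), about 114 g. Only their heights differ (114, 91, 68, 45 mm). Origin: centre of its underside; z up. Starts standing on the table in front of the board, with small ornaments up to 40 mm high around.
- candle_68: Second shortest of the four loose gold pillar candles: an upright cylinder 42 mm in diameter and 68 mm tall (plus a thin 7 mm wick that cannot be felt), about 85 g. Only their heights differ (114, 91, 68, 45 mm). Origin: centre of its underside; z up. Starts standing on the table in front of the board, with small ornaments up to 40 mm high around.
- candle_45: Shortest of the four loose gold pillar candles: an upright cylinder 42 mm in diameter and 45 mm tall (plus a thin 7 mm wick that cannot be felt), about 56 g. Only their heights differ (114, 91, 68, 45 mm). Origin: centre of its underside; z up. Starts standing on the table in front of the board, with small ornaments up to 40 mm high around.
- plate_white: White candle plate: flat round disc, 68 mm in diameter, 8 mm thick, fixed on the board. Origin: centre of its underside, 15 mm above the table; its flat top is 23 mm above the table. The four plates (white, blue, green, black) stand about 85 mm apart in a row, in any colour order; only the place counted from the star matters.
- plate_blue: Blue candle plate: flat round disc, 68 mm in diameter, 8 mm thick, fixed on the board. Origin: centre of its underside, 15 mm above the table; its flat top is 23 mm above the table. The four plates (white, blue, green, black) stand about 85 mm apart in a row, in any colour order; only the place counted from the star matters.
- plate_green: Green candle plate: flat round disc, 68 mm in diameter, 8 mm thick, fixed on the board. Origin: centre of its underside, 15 mm above the table; its flat top is 23 mm above the table. The four plates (white, blue, green, black) stand about 85 mm apart in a row, in any colour order; only the place counted from the star matters.
- plate_black: Black candle plate: flat round disc, 68 mm in diameter, 8 mm thick, fixed on the board. Origin: centre of its underside, 15 mm above the table; its flat top is 23 mm above the table. The four plates (white, blue, green, black) stand about 85 mm apart in a row, in any colour order; only the place counted from the star matters.
- star: Flat red five-pointed star, 54 mm across and 10 mm thick, fixed on the board at one end of the row of plates (either end), about 83 mm from the centre of the nearest plate. Origin: centre of its underside, 15 mm above the table. The other end carries a brown pine cone, 36 mm high.
- board: Dark wooden display board, 110 x 480 mm and 15 mm thick, fixed to the table, carrying plates, star and pine cone. Origin: centre of its underside; its y axis runs along the row of plates, its x axis across it. Turned at most about 10 degrees from the table's edges.
Mind the look-alikes: they are no part of the job. What is shaped like the candle_91 but blue is not meant.

How it is judged:
At the end, for the whole second after the job is handed in: Counted from the red star, the candles 114, 91, 68 and 45 mm tall stand on the first, second, third and fourth plate, each within 12 mm of its plate's centre (horizontally), standing on the plate's top, upright within 0.1 rad, released and at rest ((horizontal distance between candle_114 and plate_white below 0.012 m or horizontal distance between candle_114 and plate_blue below 0.012 m or horizontal distance between candle_114 and plate_green below 0.012 m or horizontal distance between candle_114 and plate_black below 0.012 m) and horizontal distance between candle_114 and star between 0.0505 and 0.1145 m and height (world z) of candle_114 between 0.018 and 0.029 m and angle between each of candle_114, candle_91, candle_68, candle_45's own z axis and vertical below 0.1 rad and linear speed of each of candle_114, candle_91, candle_68, candle_45 below 0.02 m/s and angular speed of each of candle_114, candle_91, candle_68, candle_45 below 0.2 rad/s and (horizontal distance between candle_91 and plate_white below 0.012 m or horizontal distance between candle_91 and plate_blue below 0.012 m or horizontal distance between candle_91 and plate_green below 0.012 m or horizontal distance between candle_91 and plate_black below 0.012 m) and horizontal distance between candle_91 and star between 0.1355 and 0.1995 m and height (world z) of candle_91 between 0.018 and 0.029 m and (horizontal distance between candle_68 and plate_white below 0.012 m or horizontal distance between candle_68 and plate_blue below 0.012 m or horizontal distance between candle_68 and plate_green below 0.012 m or horizontal distance between candle_68 and plate_black below 0.012 m) and horizontal distance between candle_68 and star between 0.2205 and 0.2845 m and height (world z) of candle_68 between 0.018 and 0.029 m and (horizontal distance between candle_45 and plate_white below 0.012 m or horizontal distance between candle_45 and plate_blue below 0.012 m or horizontal distance between candle_45 and plate_green below 0.012 m or horizontal distance between candle_45 and plate_black below 0.012 m) and horizontal distance between candle_45 and star between 0.3055 and 0.3695 m and height (world z) of candle_45 between 0.018 and 0.029 m); the robot touches nothing.
It fails at once if the 114 mm candle is tipped over (tilted by more than 0.9 rad) (angle between candle_114's own z axis and vertical above 0.9 rad).
It fails at once if the 91 mm candle is tipped over (tilted by more than 0.9 rad) (angle between candle_91's own z axis and vertical above 0.9 rad).
It fails at once if the 68 mm candle is tipped over (tilted by more than 0.9 rad) (angle between candle_68's own z axis and vertical above 0.9 rad).
It fails at once if the 45 mm candle is tipped over (tilted by more than 0.9 rad) (angle between candle_45's own z axis and vertical above 0.9 rad).
It also fails if it takes over 120 s, if anything falls off the work surface, if the arm or the gripper's body presses on something with over 40 N, if the wrist force passes 120 N, or if a joint passes its speed limit or range.

## Working session

There is one attempt and no reset: what is moved stays moved. The work goes in short steps, Python scripts to look and compute and a tool call to move; the robot and the scene stay as the last step left them, time stands still between calls to the robot, and variables do not carry over. Pictures are saved under pics/ and viewed, at most 14 in all, crops included, and the job is handed in when it is done.

Besides the shell and the picture viewer there is one more tool, called after "Call:" as name(argument=value, ...) on one line, values as JSON. send_rows: Moves the arm, as the interface text tells. Its arguments: {"type":"object","properties":{"increments":{"type":"array","items":{"type":"array","items":{"type":"array","items":{"type":"number"}}}},"grip_force":{"type":"number"}},"required":["increments"]}

```bash
mkdir -p pics; ls
python3 - <<'E'
from station import sense, vision, order, robot
import cv2
print(sense()); print([a for a in dir(robot) if a[0]!='_'], robot.pinch_z)
for n in ("top","side"):
    c=vision.camera(n); cv2.imwrite(f"pics/{n}0.png",c["image"][:,:,::-1]); print({k:v for k,v in c.items() if k!="image"})
E
```

```text
pics
{'time': 0.0, 'q': array([ 1.15269448e+00,  3.78054068e-01,  7.95891746e-02,  1.27440343e+00,
       -4.01369904e-06,  1.46048979e+00]), 'qvel': array([ 0.00118813,  0.000412  , -0.00133122,  0.00033019,  0.00046232,
       -0.00153003]), 'effort': array([ 1.11335205e-03, -4.63601840e+01,  2.69877756e+01,  2.07522983e-02,
        4.91737705e-05, -1.02731502e-05]), 'eef_pos': array([0.17392387, 0.54735597, 0.2303518 ]), 'eef_rot': array([[-9.53003724e-01,  3.02957424e-01, -8.37617097e-04],
       [ 3.02958499e-01,  9.53001866e-01, -1.89514595e-03],
       [ 2.24102121e-04, -2.05984437e-03, -9.99997853e-01]]), 'contact_force': array([0.0160386 , 0.32605357, 0.05286268]), 'ft_torque': array([ 0.03100649, -0.05285023, -0.01889235]), 'gripper_force': 0.0, 'finger_gap': 0.08537459445695225}
['Unreachable', 'pinch_z'] 0.0187
{'vfov': 55.510313908750824, 'cx': 318.3706251030323, 'cy': 202.50733659060538, 'world_to_cam': array([[-0.02561966, -0.99966708,  0.00305931,  0.01290412],
       [ 0.97590066, -0.02434693,  0.21685276, -0.52610222],
       [-0.21670608,  0.00854128,  0.97619953, -0.75636957],
       [ 0.        ,  0.        ,  0.        ,  1.        ]])}
{'vfov': 53.36783299528594, 'cx': 315.26528231694476, 'cy': 197.78675077773784, 'world_to_cam': array([[ 0.83674175, -0.54725975, -0.01923547, -0.44664844],
       [ 0.36988377,  0.5389397 ,  0.75678927, -0.22277432],
       [-0.40379355, -0.64035207,  0.65337585, -0.62559072],
       [ 0.        ,  0.        ,  0.        ,  1.        ]])}
```

View pics/top0.png

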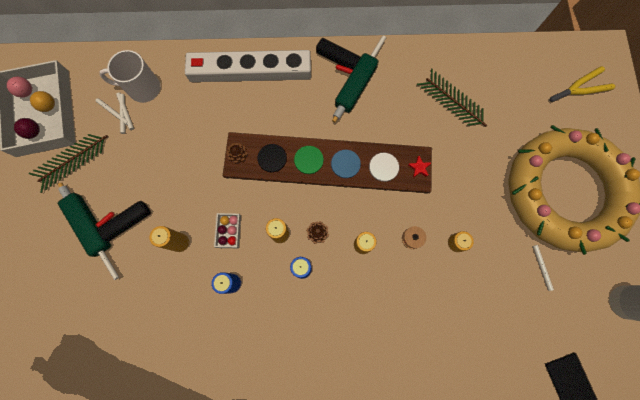

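View pics/side0.png

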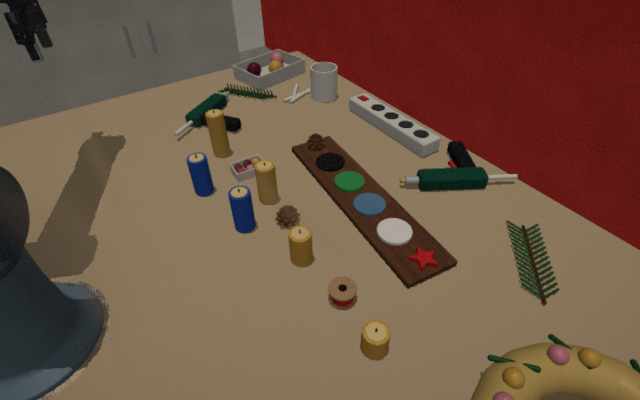

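The top view shows the gold candles at about (161,237), (276,229), (366,242) and (463,241). The side view confirms they run tall to short, left to right. The plates run black (272,158), green (309,159), blue (346,163), white (384,167), with the star at (420,167). So 114 goes to white, 91 to blue, 68 to green and 45 to black.

```bash
cat > h.py <<'E'
from station import sense, vision, order, robot
import cv2, numpy as np
def cast(c,uv,z):
    f=200/np.tan(np.radians(c["vfov"])/2); M=c["world_to_cam"]; R,t=M[:3,:3],M[:3,3]
    d=R.T@np.array([(uv[0]-c["cx"])/f,-(uv[1]-c["cy"])/f,-1]); o=-R.T@t
    return o+d*(z-o[2])/d[2]
def proj(c,p):
    f=200/np.tan(np.radians(c["vfov"])/2); q=c["world_to_cam"][:3]@np.append(p,1)
    return np.array([c["cx"]+f*q[0]/-q[2], c["cy"]-f*q[1]/-q[2]])
def blob(c,lo,hi,near,r=18,hull=True):
    """centre of the largest HSV blob in a window about near, as an ellipse/hull centre"""
    m=cv2.inRange(cv2.cvtColor(c["image"],cv2.COLOR_RGB2HSV),lo,hi)
    w=np.zeros_like(m); cv2.circle(w,near,r,255,-1); m&=w
    k=max(cv2.findContours(m,cv2.RETR_EXTERNAL,cv2.CHAIN_APPROX_NONE)[0],key=cv2.contourArea)
    (u,v),(a,b),_=cv2.fitEllipse(cv2.convexHull(k)); return (u,v),(a,b)
E
python3 - <<'E'
from h import *
c=vision.camera("top"); s=vision.camera("side")
hsv=cv2.cvtColor(c["image"],cv2.COLOR_RGB2HSV); hs=cv2.cvtColor(s["image"],cv2.COLOR_RGB2HSV)
for p in [(161,232),(165,240),(178,242),(276,225),(463,237),(272,150),(309,155),(346,160),(384,160),(420,167),(300,170),(470,260)]: print(p,hsv[p[1],p[0]])
print("side",[hs[y,x] for x,y in [(301,230),(301,250),(375,328),(375,348),(213,113)]])
a=np.hstack([cv2.resize(c["image"][y-20:y+20,x-20:x+20],(200,200),interpolation=0) for x,y in [(161,237),(276,229),(366,242),(463,241)]])
b=cv2.resize(c["image"][130:195,220:436],(800,240))
cv2.imwrite("pics/crop.png",np.vstack([a,b])[:,:,::-1])
E
```

```text
(161, 232) [ 21 129 212]
(165, 240) [ 20 131 203]
(178, 242) [ 19 206  78]
(276, 225) [ 24 112 214]
(463, 237) [ 21 129 214]
(272, 150) [120  18  29]
(309, 155) [ 66 168 123]
(346, 160) [101 103 119]
(384, 160) [ 19  34 209]
(420, 167) [  0 220 184]
(300, 170) [ 65 178 110]
(470, 260) [ 16 105 170]
side [array([ 21, 108, 165], dtype=uint8), array([ 18, 174, 101], dtype=uint8), array([ 20, 113, 140], dtype=uint8), array([ 18, 168,  97], dtype=uint8), array([ 20, 113, 153], dtype=uint8)]
```

View pics/crop.png

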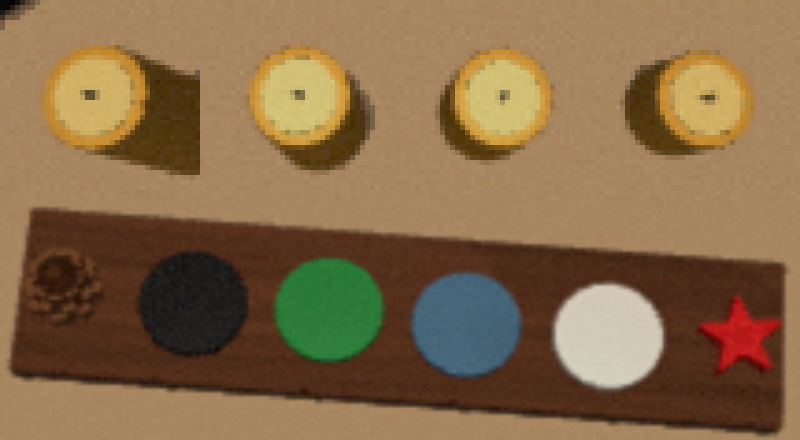

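The crop shows the four bright candle tops with rims and all four plates unobstructed. Next I'll measure them.

```bash
cat > meas.py <<'E'
from h import *
c=vision.camera("top"); s=vision.camera("side")
f=200/np.tan(np.radians(c["vfov"])/2)
Y=((10,80,188),(35,255,255)); YS=((10,60,120),(35,135,255))
for n,h,p,q in [(114,.114,(161,237),(216,115)),(91,.091,(276,229),(265,165)),(68,.068,(366,242),(300,235)),(45,.045,(463,241),(375,330))]:
    uv,ab=blob(c,*Y,p,13); w=cast(c,uv,h)
    print(n,np.round(uv,1),np.round(ab,1),w.round(4),"proj side top",proj(s,w).round(1),"bottom",proj(s,w*[1,1,0]).round(1),"exp.dia",round(.042*f/-(c["world_to_cam"][2]@np.append(w,1)),1))
P={}
for n,lo,hi,p in [("black",(0,0,0),(180,80,50),(272,158)),("green",(50,100,60),(80,255,255),(309,159)),("blue",(90,60,60),(115,255,255),(346,163)),("white",(0,0,150),(180,60,255),(384,167)),("star",(0,180,120),(8,255,255),(420,167))]:
    uv,ab=blob(c,lo,hi,p,24); P[n]=cast(c,uv,.023 if n!="star" else .025); print(n,np.round(uv,1),np.round(ab,1),P[n].round(4),proj(s,P[n]).round(1))
k=list(P); print([round(np.linalg.norm(P[a]-P[b])*1e3,1) for a,b in zip(k,k[1:])])
st=sense(); print(st["eef_pos"], st["eef_rot"].round(3), st["time"])
E
python3 meas.py
```

```text
114 [159.3 235.9] [18.7 20.4] [0.4548 0.3119 0.114 ] proj side top [213.5 112.7] bottom [221.9 153. ] exp.dia 21.5
91 [275.4 227.7] [18.7 19.4] [0.4689 0.0882 0.091 ] proj side top [264.1 164.9] bottom [268.4 198.6] exp.dia 20.8
68 [366.1 241.1] [18.5 18.7] [ 0.4398 -0.097   0.068 ] proj side top [299.9 232.6] bottom [301.5 258.1] exp.dia 20.3
45 [463.6 240.4] [17.  18.5] [ 0.4386 -0.3079  0.045 ] proj side top [376.  330.7] bottom [373.7 346.6] exp.dia 19.7
black [271.6 157.5] [27.1 27.8] [0.6423 0.1038 0.023 ] [329.5 160.3]
green [308.3 159.4] [27.7 29.1] [0.6358 0.0197 0.023 ] [348.8 179.5]
blue [345.4 163.5] [27.7 28.8] [ 0.6239 -0.0648  0.023 ] [368.8 202.4]
white [383.8 166.3] [27.5 29.1] [ 0.615  -0.1524  0.023 ] [394.1 229.2]
star [419.9 166.4] [20.7 22.6] [ 0.612  -0.2343  0.025 ] [424.1 256.2]
[np.float64(84.4), np.float64(85.4), np.float64(88.1), np.float64(81.9)]
[0.17410433 0.54777964 0.23098591] [[-0.953  0.303 -0.   ]
 [ 0.303  0.953 -0.001]
 [ 0.    -0.001 -1.   ]] 0.3
```

Positions are consistent: plate spacing is about 85 mm and the side projections match. I'll move above the tallest candle with the tool aligned to the world axes (tool x = world y, tool y = world x).

Call:
send_rows(increments=[[[1,-0.03,-0.014,0.006,0.04],[1,-0.07,-0.028,0.012,0.08],[1,-0.11,-0.042,0.02,0.12],[1,-0.15,-0.06,0.03,0.16],[1,-0.19,-0.075,0.035,0.2],[1,-0.23,-0.09,0.04,0.24],[1,-0.26,-0.105,0.05,0.28],[1,-0.29,-0.12,0.055,0.32],[1,-0.32,-0.13,0.06,0.36],[1,-0.339,-0.14,0.061,0.402],[1,-0.339,-0.14,0.061,0.402],[1,-0.339,-0.14,0.061,0.402],[1,-0.339,-0.14,0.061,0.402]]], grip_force=40)

```text
time: 1.6
eef_pos: [0.4542, 0.3125, 0.1704]
eef_rot: [[-0.002, 1.0, -0.0], [1.0, 0.002, 0.0], [0.0, -0.0, -1.0]]
contact_force: [0.1, 0.3, -0.2]
finger_gap: 0.0853
gripper_force: 0.0
```

Call:
send_rows(increments=[[[1,0,0,0.025,0],[1,0,0,0.05,0],[1,0,0,0.075,0],[1,0,0,0.095,0],[1,0,0,0.106,0],[1,0,0,0.106,0],[0.6,0,0,0.106,0],[0.5,0,0,0.106,0],[0.4,0,0,0.106,0],[0.2,0,0,0.106,0],[0,0,0,0.106,0],[0,0,0,0.106,0],[0,0,0,0.106,0],[0,0,0,0.106,0],[0,0,0,0.106,0]]], grip_force=40)

```text
time: 3.1
eef_pos: [0.4558, 0.3125, 0.0657]
eef_rot: [[-0.0, 1.0, 0.002], [1.0, 0.0, 0.002], [0.002, 0.002, -1.0]]
contact_force: [-1.6, 0.1, 5.7]
finger_gap: 0.0412
gripper_force: 40.7
```

Call:
send_rows(increments=[[[0,0,0,-0.01,0],[0,0,0,-0.03,0],[0,0,0,-0.055,0],[0,0,0,-0.08,0],[0,0,0,-0.105,0],[0,0,0,-0.12,0],[0,0,0,-0.12,0],[0,-0.01,0.005,-0.12,0],[0,-0.03,0.02,-0.12,0],[0,-0.055,0.035,-0.12,0],[0,-0.085,0.05,-0.12,0],[0,-0.115,0.065,-0.12,0],[0,-0.145,0.08,-0.12,0],[0,-0.175,0.095,-0.12,0],[0,-0.205,0.11,-0.12,0],[0,-0.235,0.12,-0.12,0],[0,-0.265,0.13,-0.12,0],[0,-0.295,0.14,-0.12,0],[0,-0.32,0.15,-0.12,0],[0,-0.335,0.155,-0.12,0]]])

```text
time: 5.1
eef_pos: [0.6094, -0.0258, 0.1824]
eef_rot: [[0.002, 1.0, -0.003], [1.0, -0.002, -0.0], [-0.0, -0.003, -1.0]]
contact_force: [0.3, 0.7, -0.9]
finger_gap: 0.0412
gripper_force: 40.7
```

Call:
send_rows(increments=[[[0,-0.025,0,0,0],[0,-0.05,0.003,0,0],[0,-0.075,0.005,0,0],[0,-0.1,0.005,0,0],[0,-0.12,0.005,0,0],[0,-0.13,0.005,0,0],[0,-0.13,0.005,0,0],[0,-0.13,0.005,0,0],[0,-0.13,0.005,0,0]]])

```text
time: 6.0
eef_pos: [0.6148, -0.1519, 0.1841]
eef_rot: [[-0.001, 1.0, -0.0], [1.0, 0.001, 0.001], [0.001, -0.0, -1.0]]
contact_force: [0.1, -0.1, -0.5]
finger_gap: 0.0413
gripper_force: 40.7
```

Run:
```python
from h import *
s=sense(); print(s["eef_pos"].round(4), s["eef_rot"].round(3).tolist(), s["finger_gap"])
for n in("top","side"):
    c=vision.camera(n); e=s["eef_pos"]; print(n,proj(c,e+[0,0,.05-.002]),proj(c,e-[0,0,.064])); cv2.imwrite(f"pics/{n}1.png",c["image"][:,:,::-1])
```

```text
[ 0.6148 -0.1519  0.1841] [[-0.001, 1.0, -0.0], [1.0, 0.001, 0.001], [0.001, -0.0, -1.0]] 0.04128943663317352
top [404.01389303 129.35228369] [391.74207915 151.62223098]
side [408.48966807 135.11900076] [399.94539379 190.00428477]
```

View pics/side1.png

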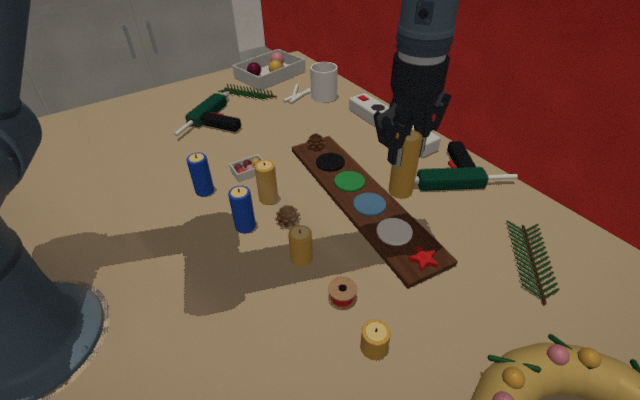

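The candle hangs upright over the white plate, with its bottom at about (401,191), as predicted. Lowering it now.

Call:
send_rows(increments=[[[0,0,0,0.02,0],[0,0,0,0.045,0],[0,0,0,0.065,0],[0,0,0,0.08,0],[0,0,0,0.09,0],[0,0,0,0.094,0],[0,0,0,0.095,0],[0,0,0,0.096,0],[0,0,0,0.096,0],[0,0,0,0.096,0]]])

```text
time: 7.1
eef_pos: [0.6154, -0.1533, 0.0891]
eef_rot: [[-0.0, 1.0, 0.001], [1.0, 0.0, -0.0], [-0.0, 0.001, -1.0]]
contact_force: [-0.7, -0.0, -1.7]
finger_gap: 0.0412
gripper_force: 40.7
```

Call:
send_rows(increments=[[[0,0,0,0.001,0],[0,0,0,0.002,0],[0,0,0,0.002,0],[0,0,0,0.002,0]]])

```text
time: 7.5
eef_pos: [0.6155, -0.1534, 0.0887]
eef_rot: [[-0.0, 1.0, 0.002], [1.0, 0.0, -0.001], [-0.001, 0.002, -1.0]]
contact_force: [-4.0, 0.9, 9.4]
finger_gap: 0.0413
gripper_force: 41.6
```

Contact with the plate. Release slowly, then rise.

Call:
send_rows(increments=[[[0.45,0,0,-0.001,0],[0.5,0,0,-0.001,0],[0.6,0,0,-0.001,0],[0.8,0,0,-0.001,0],[1,0,0,-0.001,0],[1,0,0,-0.001,0],[1,0,0,-0.001,0],[1,0,0,-0.02,0],[1,0,0,-0.05,0],[1,0,0,-0.08,0],[1,0,0,-0.1,0],[1,0,0,-0.1,0],[1,0,0,-0.1,0]]])

```text
time: 8.8
eef_pos: [0.6151, -0.1532, 0.1862]
eef_rot: [[-0.0, 1.0, 0.001], [1.0, 0.0, -0.0], [-0.0, 0.001, -1.0]]
contact_force: [-0.2, -0.6, -0.1]
finger_gap: 0.0855
gripper_force: 0.0
```

Call:
send_rows(increments=[[[1,0.02,-0.015,0,0],[1,0.05,-0.035,0,0],[1,0.085,-0.055,0,0],[1,0.12,-0.075,0.01,0],[1,0.155,-0.095,0.02,0],[1,0.19,-0.115,0.03,0],[1,0.22,-0.135,0.036,0],[1,0.241,-0.146,0.036,0],[1,0.241,-0.146,0.036,0],[1,0.241,-0.146,0.036,0],[1,0.241,-0.146,0.036,0]]])

```text
time: 9.9
eef_pos: [0.4693, 0.0871, 0.1498]
eef_rot: [[0.001, 1.0, -0.0], [1.0, -0.001, -0.0], [-0.0, -0.0, -1.0]]
contact_force: [0.1, -0.4, 0.7]
finger_gap: 0.0851
gripper_force: 0.0
```

Run:
```python
from h import *
c=vision.camera("top"); s=vision.camera("side")
e=np.array([.615,-.1524,.137]); print(proj(c,e))
uv,ab=blob(c,(10,80,188),(35,255,255),tuple(int(v) for v in proj(c,e)),16); print(uv,ab,cast(c,uv,.137))
for n,x in(("top",c),("side",s)): cv2.imwrite(f"pics/{n}2.png",x["image"][:,:,::-1])
```

```text
[393.61618465 148.5533014 ]
(393.81854248046875, 144.73468017578125) (24.752365112304688, 29.66637420654297) [ 0.6230449  -0.15335731  0.137     ]
```

View pics/top2.png

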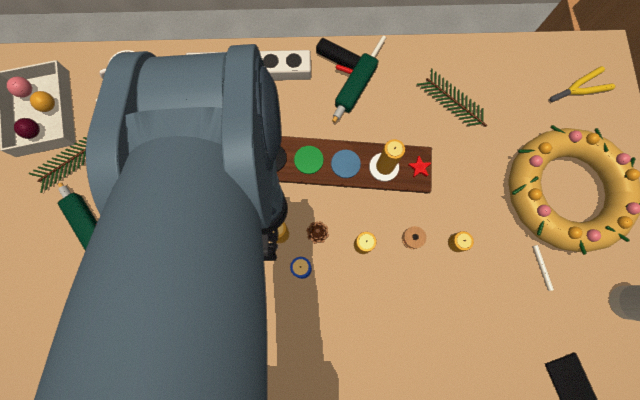

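The 114 mm candle stands on the white plate, with its top at about (394.5,149) against an expected (393.6,148.6). Now I'll grasp candle 91.

Call:
send_rows(increments=[[[1,0,0,0.025,0],[1,0,0,0.05,0],[1,0,0,0.075,0],[1,0,0,0.095,0],[1,0.001,0,0.109,0],[1,0.001,0,0.109,0],[0.6,0.001,0,0.109,0],[0.5,0.001,0,0.109,0],[0.4,0.001,0,0.109,0],[0.2,0.001,0,0.109,0],[0,0.001,0,0.109,0],[0,0.001,0,0.109,0],[0,0.001,0,0.109,0],[0,0.001,0,0.109,0],[0,0.001,0,0.109,0]]])

```text
time: 11.5
eef_pos: [0.4699, 0.0889, 0.0424]
eef_rot: [[-0.0, 1.0, 0.002], [1.0, 0.0, -0.0], [-0.0, 0.002, -1.0]]
contact_force: [-1.5, -1.1, 6.0]
finger_gap: 0.0411
gripper_force: 40.2
```

Call:
send_rows(increments=[[[0,0,0,-0.01,0],[0,0,0,-0.03,0],[0,0,0,-0.055,0],[0,0,0,-0.08,0],[0,0,0,-0.1,0],[0,0,0,-0.1,0],[0,-0.01,0.01,-0.1,0],[0,-0.03,0.03,-0.1,0],[0,-0.055,0.055,-0.1,0],[0,-0.08,0.08,-0.1,0],[0,-0.105,0.105,-0.1,0],[0,-0.13,0.13,-0.1,0],[0,-0.147,0.147,-0.1,0],[0,-0.154,0.154,-0.1,0],[0,-0.154,0.154,-0.1,0],[0,-0.154,0.154,-0.1,0],[0,-0.154,0.154,-0.1,0]]])

```text
time: 13.2
eef_pos: [0.6217, -0.064, 0.1409]
eef_rot: [[-0.001, 1.0, -0.002], [1.0, 0.001, 0.001], [0.001, -0.002, -1.0]]
contact_force: [-0.2, 0.2, -0.8]
finger_gap: 0.0414
gripper_force: 40.8
```

Call:
send_rows(increments=[[[0,0,0,0.02,0],[0,0,0,0.045,0],[0,0,0,0.062,0],[0,0,0,0.07,0],[0,0,0,0.073,0],[0,0,0,0.074,0],[0,0,0,0.075,0],[0,0,0,0.075,0],[0,0,0,0.075,0]]])

```text
time: 14.1
eef_pos: [0.6235, -0.0652, 0.067]
eef_rot: [[-0.0, 1.0, 0.001], [1.0, 0.0, -0.0], [-0.0, 0.001, -1.0]]
contact_force: [-0.1, -0.1, -2.0]
finger_gap: 0.0409
gripper_force: 40.8
```

Call:
send_rows(increments=[[[0,0,0,0.001,0],[0,0,0,0.002,0],[0,0,0,0.003,0],[0,0,0,0.003,0]]])

```text
time: 14.5
eef_pos: [0.6234, -0.0653, 0.0654]
eef_rot: [[-0.0, 1.0, 0.002], [1.0, 0.0, -0.001], [-0.001, 0.002, -1.0]]
contact_force: [-4.4, 0.1, 9.8]
finger_gap: 0.0414
gripper_force: 41.8
```

Call:
send_rows(increments=[[[0.45,0,0,-0.001,0],[0.5,0,0,-0.001,0],[0.6,0,0,-0.001,0],[0.8,0,0,-0.001,0],[1,0,0,-0.001,0],[1,0,0,-0.001,0],[1,0,0,-0.001,0],[1,0,0,-0.02,0],[1,0,0,-0.05,0],[1,0,0,-0.08,0],[1,0,0,-0.1,0],[1,0,-0.02,-0.1,0],[1,-0.01,-0.05,-0.1,0],[1,-0.015,-0.085,-0.1,0],[1,-0.02,-0.12,-0.1,0],[1,-0.025,-0.15,-0.08,0],[1,-0.032,-0.175,-0.06,0],[1,-0.032,-0.184,-0.06,0],[1,-0.032,-0.184,-0.06,0],[1,-0.032,-0.184,-0.06,0]]])

```text
time: 16.5
eef_pos: [0.4411, -0.0975, 0.1247]
eef_rot: [[-0.0, 1.0, 0.003], [1.0, 0.0, -0.001], [-0.001, 0.003, -1.0]]
contact_force: [0.6, 0.4, -0.3]
finger_gap: 0.0853
gripper_force: 0.0
```

Call:
send_rows(increments=[[[1,0,0,0.025,0],[1,0,0,0.05,0],[1,0,0,0.075,0],[1,0,0,0.095,0],[1,0,0,0.105,0],[1,0,0,0.105,0],[0.6,0,0,0.105,0],[0.5,0,0,0.105,0],[0.4,0,0,0.105,0],[0.2,0,0,0.105,0],[0,0,0,0.105,0],[0,0,0,0.105,0],[0,0,0,0.105,0],[0,0,0,0.105,0],[0,0,0,0.105,0]]])

```text
time: 18.0
eef_pos: [0.44, -0.0975, 0.0195]
eef_rot: [[-0.0, 1.0, 0.002], [1.0, 0.0, -0.001], [-0.001, 0.002, -1.0]]
contact_force: [-0.1, 0.6, 5.8]
finger_gap: 0.0413
gripper_force: 40.3
```

Run:
```python
from h import *
s=vision.camera("side"); cv2.imwrite("pics/side3.png",s["image"][:,:,::-1])
print(proj(s,np.array([.6234,-.0653,.114])),proj(s,np.array([.6155,-.1534,.137])))
```

```text
[372.01000787 166.99198346] [402.04328004 182.77346091]
```

View pics/side3.png

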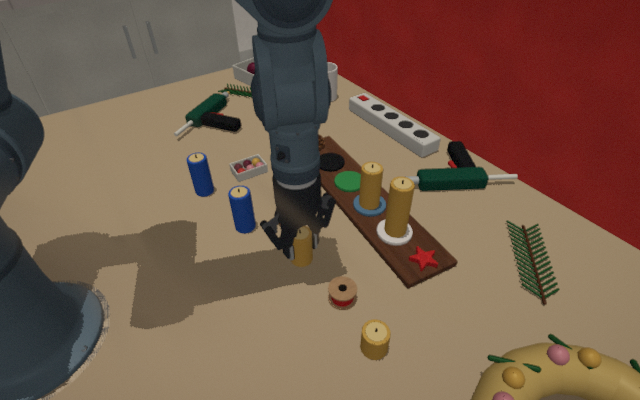

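Both placed candles stand upright and centred on the white and blue plates, with tops at about (372,168) and (402,183) as predicted, and the 68 mm candle is gripped.

Call:
send_rows(increments=[[[0,0,0,-0.01,0],[0,0,0,-0.03,0],[0,0,0,-0.055,0],[0,0,0,-0.08,0],[0,0,0,-0.1,0],[0,0.01,0,-0.11,0],[0,0.03,0,-0.11,0],[0,0.055,0,-0.11,0],[0,0.08,0.01,-0.11,0],[0,0.1,0.03,-0.11,0],[0,0.112,0.055,-0.11,0],[0,0.117,0.08,-0.11,0],[0,0.117,0.105,-0.11,0],[0,0.117,0.13,-0.11,0],[0,0.117,0.155,-0.11,0],[0,0.117,0.175,-0.11,0],[0,0.117,0.19,-0.11,0],[0,0.117,0.195,-0.11,0],[0,0.117,0.195,-0.11,0],[0,0.117,0.195,-0.11,0]]])

```text
time: 20.05
eef_pos: [0.6328, 0.0203, 0.128]
eef_rot: [[-0.0, 1.0, -0.002], [1.0, 0.0, 0.0], [0.0, -0.002, -1.0]]
contact_force: [-0.6, -0.1, -0.8]
finger_gap: 0.0413
gripper_force: 40.7
```

Call:
send_rows(increments=[[[0,0,0,0.025,0],[0,0,0,0.05,0],[0,0,0,0.07,0],[0,0,0,0.08,0],[0,0,0,0.083,0],[0,0,0,0.085,0],[0,0,0,0.085,0],[0,0,0,0.085,0]]])

```text
time: 20.85
eef_pos: [0.6348, 0.0199, 0.0445]
eef_rot: [[-0.0, 1.0, 0.002], [1.0, 0.0, -0.0], [-0.0, 0.002, -1.0]]
contact_force: [0.1, -0.3, -0.8]
finger_gap: 0.0411
gripper_force: 40.7
```

Call:
send_rows(increments=[[[0,0,0,0.001,0],[0,0,0,0.002,0],[0,0,0,0.003,0],[0,0,0,0.003,0]]])

```text
time: 21.25
eef_pos: [0.6346, 0.0199, 0.0425]
eef_rot: [[-0.0, 1.0, 0.002], [1.0, 0.0, -0.0], [-0.0, 0.002, -1.0]]
contact_force: [-3.2, 0.2, 10.3]
finger_gap: 0.041
gripper_force: 41.7
```

Call:
send_rows(increments=[[[0.45,0,0,-0.001,0],[0.5,0,0,-0.001,0],[0.6,0,0,-0.001,0],[0.8,0,0,-0.001,0],[1,0,0,-0.001,0],[1,0,0,-0.001,0],[1,0,0,-0.001,0],[1,0,0,-0.02,0],[1,0,0,-0.05,0],[1,0,0,-0.08,0],[1,0,0,-0.1,0],[1,0,-0.02,-0.1,0],[1,0,-0.055,-0.1,0],[1,0,-0.095,-0.1,0],[1,0,-0.135,-0.1,0],[1,-0.02,-0.17,-0.1,0],[1,-0.055,-0.19,-0.1,0],[1,-0.095,-0.196,-0.1,0],[1,-0.135,-0.196,-0.1,0],[1,-0.175,-0.196,-0.1,0]]])

```text
time: 23.25
eef_pos: [0.4375, -0.1565, 0.1407]
eef_rot: [[-0.0, 1.0, 0.001], [1.0, 0.0, -0.0], [-0.0, 0.001, -1.0]]
contact_force: [1.4, -0.2, -0.2]
finger_gap: 0.0853
gripper_force: 0.0
```

Call:
send_rows(increments=[[[1,-0.04,0,0,0],[1,-0.08,0,0.01,0],[1,-0.12,0,0.02,0],[1,-0.145,0,0.03,0],[1,-0.153,0,0.04,0],[1,-0.153,0,0.04,0],[1,-0.153,0,0.04,0],[1,-0.153,0,0.04,0]]])

```text
time: 24.05
eef_pos: [0.4381, -0.3068, 0.1007]
eef_rot: [[-0.002, 1.0, 0.0], [1.0, 0.002, 0.0], [0.0, 0.0, -1.0]]
contact_force: [-0.4, 0.5, -0.8]
finger_gap: 0.0851
gripper_force: 0.0
```

Call:
send_rows(increments=[[[1,0,0,0.025,0],[1,0,0,0.05,0],[1,-0.001,0,0.07,0],[1,-0.001,0,0.083,0],[1,-0.001,0,0.089,0],[1,-0.001,0,0.089,0],[0.6,-0.001,0,0.089,0],[0.5,-0.001,0,0.089,0],[0.4,-0.001,0,0.089,0],[0.2,-0.001,0,0.089,0],[0,-0.001,0,0.089,0],[0,-0.001,0,0.089,0],[0,-0.001,0,0.089,0],[0,-0.001,0,0.089,0],[0,-0.001,0,0.089,0]]])

```text
time: 25.55
eef_pos: [0.4386, -0.3097, 0.0123]
eef_rot: [[0.0, 1.0, 0.002], [1.0, -0.0, -0.001], [-0.001, 0.002, -1.0]]
contact_force: [0.6, 1.3, 6.3]
finger_gap: 0.0408
gripper_force: 41.0
```

Call:
send_rows(increments=[[[0,0,0,-0.01,0],[0,0,0,-0.03,0],[0,0,0,-0.06,0],[0,0,0,-0.09,0],[0,0.01,0,-0.11,0],[0,0.03,0,-0.115,0],[0,0.06,0,-0.115,0],[0,0.09,0,-0.115,0],[0,0.12,0,-0.115,0],[0,0.15,0,-0.115,0],[0,0.18,0,-0.115,0],[0,0.21,0,-0.115,0],[0,0.24,0,-0.115,0],[0,0.27,0,-0.115,0],[0,0.3,0,-0.115,0],[0,0.33,0,-0.115,0],[0,0.36,0,-0.115,0],[0,0.385,0.01,-0.115,0],[0,0.402,0.03,-0.115,0],[0,0.411,0.055,-0.115,0]]])

```text
time: 27.55
eef_pos: [0.4905, 0.1042, 0.1252]
eef_rot: [[-0.003, 1.0, -0.003], [1.0, 0.003, 0.0], [0.0, -0.003, -1.0]]
contact_force: [0.7, 0.2, -0.8]
finger_gap: 0.0406
gripper_force: 40.5
```

Call:
send_rows(increments=[[[0,0,0.025,0,0],[0,0,0.05,0,0],[0,0,0.08,0,0],[0,0,0.105,0,0],[0,0,0.13,0,0],[0,0,0.145,0,0],[0,0,0.148,0,0],[0,0,0.148,0,0],[0,0,0.148,0.02,0],[0,0,0.148,0.045,0],[0,0,0.148,0.07,0],[0,0,0.148,0.083,0],[0,0,0.148,0.088,0],[0,0,0.148,0.09,0],[0,0,0.148,0.09,0],[0,0,0.148,0.09,0]]])

```text
time: 29.15
eef_pos: [0.6419, 0.102, 0.0376]
eef_rot: [[-0.0, 1.0, 0.002], [1.0, 0.0, 0.0], [0.0, 0.002, -1.0]]
contact_force: [-0.5, -0.3, -0.0]
finger_gap: 0.0408
gripper_force: 40.6
```

Call:
send_rows(increments=[[[0,0,0,0.001,0],[0,0,0,0.002,0],[0,0,0,0.003,0],[0,0,0,0.003,0],[0,0,0,0.003,0]]])

```text
time: 29.65
eef_pos: [0.6416, 0.102, 0.0352]
eef_rot: [[-0.0, 1.0, 0.002], [1.0, 0.0, 0.0], [0.0, 0.002, -1.0]]
contact_force: [-3.0, 0.1, 8.8]
finger_gap: 0.0409
gripper_force: 41.6
```

Call:
send_rows(increments=[[[0.45,0,0,-0.001,0],[0.5,0,0,-0.001,0],[0.6,0,0,-0.001,0],[0.8,0,0,-0.001,0],[1,0,0,-0.001,0],[1,0,0,-0.001,0],[1,0,0,-0.001,0],[1,0,0,-0.02,0],[1,0,0,-0.05,0],[1,0,0,-0.09,0],[1,0,0,-0.13,0],[1,0.01,-0.03,-0.15,0],[1,0.04,-0.06,-0.16,0],[1,0.07,-0.09,-0.16,0],[1,0.1,-0.12,-0.16,0],[1,0.13,-0.15,-0.16,0],[1,0.16,-0.18,-0.16,0],[1,0.19,-0.21,-0.16,0],[1,0.22,-0.24,-0.16,0],[1,0.25,-0.27,-0.16,0]]])

```text
time: 31.65
eef_pos: [0.3695, 0.3529, 0.1935]
eef_rot: [[0.0, 1.0, 0.0], [1.0, -0.0, 0.0], [0.0, 0.0, -1.0]]
contact_force: [-0.5, 0.7, -0.1]
finger_gap: 0.0853
gripper_force: 0.0
```

Call:
send_rows(increments=[[[1,0.04,0,0,0],[1,0.08,0,0,0],[1,0.1,0,0,0],[1,0.1,0,0,0],[1,0.1,0,0,0],[1,0.1,0,0,0]]])

```text
time: 32.25
eef_pos: [0.3708, 0.4507, 0.1933]
eef_rot: [[0.001, 1.0, -0.0], [1.0, -0.001, -0.001], [-0.001, -0.0, -1.0]]
contact_force: [-0.5, -0.2, 0.3]
finger_gap: 0.0858
gripper_force: 0.0
```

Run:
```python
from h import *
c=vision.camera("top"); s=vision.camera("side"); print(sense()["contact_force"],sense()["time"])
for h,p in [(.114,(.615,-.1524)),(.091,(.6239,-.0648)),(.068,(.6358,.0197)),(.045,(.6423,.1038))]:
    g=proj(c,np.array([*p,h+.023])); 
    uv,ab=blob(c,(15,60,185),(35,255,255),tuple(int(round(v)) for v in g),11); w=cast(c,uv,h+.023)
    print(h,g.round(1),np.round(uv,1),np.round(ab,1),w.round(4),(np.hypot(*(w[:2]-p))*1e3).round(1),proj(s,np.array([*p,h+.023])).round(1))
cv2.imwrite("pics/fin.png",np.hstack([cv2.resize(c["image"][110:200,220:440],(440,180)),s["image"][90:270,260:460]])[:,:,::-1])
```

```text
[0.2610151  0.15584647 0.33750054] 32.35
0.114 [393.6 148.6] [394.4 148.3] [18.5 19.2] [ 0.6155 -0.1539  0.137 ] 1.6 [401.4 182.6]
0.091 [348.6 149.4] [348.9 150. ] [17.7 18.6] [ 0.6226 -0.0655  0.114 ] 1.5 [372.  166.8]
0.068 [307.6 148.9] [307.  149.7] [17.2 17.9] [0.6341 0.021  0.091 ] 2.2 [349.9 154. ]
0.045 [269.2 150.7] [269.3 151.2] [16.6 17.7] [0.641  0.1036 0.068 ] 1.3 [329.6 144.2]
```

View pics/fin.png

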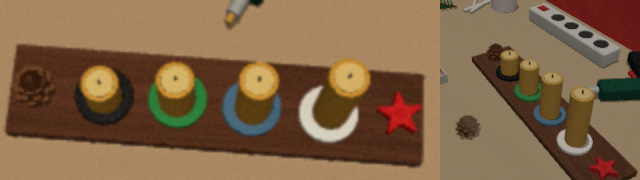

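All four candles stand upright, stepping down from the star, each within about 2 mm of its plate's centre. Handing in.

```bash
python3 -c "
from station import order
print(order.close_job())"
```

```text
the job is handed in; nothing more can be done
None
```

I handed the job in at about 32 s: the 114, 91, 68 and 45 mm candles stand upright on the white, blue, green and black plates, counted from the star, each measured within about 2 mm of centre and released, with no verdict reported back.

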